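# Hold a capped tube down in the sprung well of a tube reader

## Robot

A 6-joint arm with a two-finger parallel gripper is mounted at the origin on a cart in front of the work surface, level with it; the furniture and walls round the work are solid. World frame = base frame: x ahead of the robot, y to its left, z up, the work surface at z = 0. Lengths are in m, angles in rad, forces in N, time in s.
With the tool pointing down it reaches from about 0.325 to 0.775 m from the base axis. Payload 5.5 kg.
Tool frame: the origin (TCP) lies between the finger pads, 19 mm behind the fingertips; this is the grasp point; z points along the fingers, y is the line along which they close (so a half turn about z gives the same grasp; the last joint's range is limited). The gripper opens to 88 mm and grips with 3 to 60 N. Pads are 20 mm wide; open, the fingers measure 115 mm over their backs; the gripper's body (75 mm by 178 mm) begins 61 mm behind the grasp point.
Start: joints at [1.167, 0.091, 1.231, -0, 1.82, -0.057], TCP at [0.204, 0.564, 0.241] pointing down, gripper open.
Joint ranges: [-2.87, 2.87], [-0.86, 2.18], [0.17, 2.46], [-1.51, 4.65], [0.06, 2.69], [-2.65, 2.65]. Speed limits (rad/s): [2.57, 2.57, 3.01, 3.14, 3.14, 3.14].

## Interface

Orientations are given as a unit quaternion [w, x, y, z].
In Python, from bench import * gives the robot as it stands. Calls block until the motion is done:
- move_to(position, orientation): joint-space move of the TCP to a pose.
- move_l(position, speed=0.15, orientation=None): straight line of the TCP; orientation=None keeps the orientation; speed is the mean speed in m/s.
- movej(angles): joint-space move.
- gripper_open() and close(): open the fingers fully, or close them until they stop; the grip force is fixed at half the most.
- hold(seconds).
- inverse_kinematics(position, orientation): joint angles nearest the present ones, or None.
- state(): the state.
- get_image(name): name is "side" or "top"; returns a dict with "frame" (400x640x3 uint8, blue, green, red), "depth" (400x640 float32, m along the optical axis (not along the pixel's ray), 0 where there is no reading), "camera_matrix" (3x3 intrinsics, pixels), "view" (4x4, takes a point from world to camera coordinates). Camera axes: x right, y up, looking along -z (the intrinsics and any distortion apply to the point x, -y, -z); pixel columns grow to the right and rows downward; lengths in m; the calibration is good to about 2 mm. A picture is of the moment at which its call begins.
A pose or a line that the arm cannot do raises IKError and nothing moves.
- job_done(): hands the job in; it is judged then, once.
The state is a dict: "time": time; "joint_pos": joint angles; "dq": joint speeds; "joint_torque": joint torques, N m; "ee_pos": TCP position; "ee_rot": TCP orientation; "ft_force": force on the tool from outside, world axes, zero at the start; "moment": the same for the moment, N m; "finger_gap": finger opening in m; "finger_force": force on a finger pad.
Only numpy, scipy, OpenCV 4.12 (cv2) and the standard library are available. Lean on these libraries where they do the work, as an engineer would, in place of code of your own. Each camera call takes 0.05 s, during which the arm holds its last target. There are 200 camera calls.

## Task

Turn the selector knob of the tube reader clockwise to the mark with three dots. Then take the capped tube out of the rack, stand it cap up in the reader's funnel-mouthed well and press it straight down, firmly but without ramming it, until the sprung plunger under it is fully down on its stop. Finish while still holding the tube there with the gripper, fully down; do not let go, leave the selector on three dots and leave the open tube standing in the rack.

Things in the scene. Friction and masses are not known exactly. Their poses are not given: they have to be found in the camera images.
- reader: Tube reader, fixed, 120 (x) x 210 (y) mm. Origin on the worktop under its middle; front faces -x at yaw 0. On its -y side a white console, top at 36 mm, with the selector at x 0, y -45 mm; on its +y side a grey tower 60 mm high with the well at x 0, y +67 mm. Raised black dots 40 mm from the knob's axis mark its positions: one dot ahead-left, two straight ahead (+x), three ahead-right.
- selector_grip (a point): On the selector's axis, 67 mm above the worktop: TCP height to grip it from above. The knob is a black disc 48 mm across, its top at 45 mm, with a straight grip bar 46 mm long, 14 mm wide, top at 71 mm. x axis along the bar, the way it points (end with the white line); z up.
- selector (a joint): Angle in rad, positive clockwise from above. 0: the bar points along the reader's +x (two dots); -0.7: one dot; +0.7: three dots. Detents at these three pull the knob in (peak about 0.1 N m). Turns from -0.85 to +0.85, starts between -0.8 and +0.2, mostly on one dot or two dots.
- well (a point): Centre of the well's mouth at the rim of its steel funnel, 72 mm above the worktop; z up. The funnel is 29 mm wide inside at the rim and narrows over 12 mm to a straight round bore of 17 mm. The plunger's top lies in the bore, 30 mm below this point at rest, 45 mm when fully down.
- plunger (a joint): How far the plunger is pressed down, in m: 0 at rest, 0.015 on its hard stop. The spring pushes up with 4.5 N at rest and 9.5 N at the stop. A light metal tab in a dark slot on the tower's front shows its height.
- sample_tube: The capped tube, the only one with a cap: loose, 16 to 28 g, 88 mm high, body 11 mm across with a flat bottom, cap 14 mm across on the top 16 mm. Origin at the centre of its bottom, z up along the tube. It stands upright in the rack, bottom 4 mm and top 92 mm above the worktop.
- open_tube: Open glass tube without cap, loose, 11 mm across and 78 mm high, origin at the centre of its bottom; stands in the same rack, 61 mm from the capped one. Leave it there.
- tube_stand: White tube rack, fixed, 92 (x) x 150 (y) x 40 mm, origin on the worktop under its middle. The tubes stand in a row along its x axis at y -19.5 mm, so fingers that close along the rack's y axis pass clear of the other tube.

How it is judged:
By the outcome, as a careful person would: the job done as asked, in the order asked, and still so for the second after the job is handed in, while the arm keeps its last pose, push and grip.
It also fails if it takes over 59 s, if anything falls off the work surface, if the arm or the gripper's body presses on something with over 40 N, if the wrist force passes 120 N, or if a joint passes its speed limit or range.

## Working session

There is one attempt and no reset: what is moved stays moved. The work goes in short steps, each a Python script; the robot and the scene stay as the last script left them, time stands still between calls to the robot, and variables do not carry over. Pictures are saved under pics/ and viewed, at most 10 in all, crops included, and the job is handed in when it is done.

```bash
mkdir -p pics; ls
python3 - <<'E'
from bench import *
import cv2,numpy as np,pickle
d={n:get_image(n) for n in("side","top")}
pickle.dump(d,open('im0.pkl','wb'))
for n in d:
    cv2.imwrite(f'pics/{n}0.png',d[n]['frame']); print(n,d[n]['camera_matrix'],d[n]['view'],{k for k in d[n]})
print(state())
E
```

```text
pics
side [[477.64631935   0.         320.82438868]
 [  0.         477.64631935 196.91175148]
 [  0.           0.           1.        ]] [[ 0.99900765 -0.04300579 -0.01158486 -0.52585872]
 [ 0.03284673  0.53572771  0.84375169 -0.11380298]
 [-0.03007988 -0.84329492  0.53660868 -0.89200233]
 [ 0.          0.          0.          1.        ]] {'view', 'frame', 'camera_matrix', 'depth'}
top [[389.16574933   0.         317.20611381]
 [  0.         389.16574933 192.75628746]
 [  0.           0.           1.        ]] [[-0.00356388 -0.99947152 -0.03231064  0.06320491]
 [ 0.98971582 -0.00814599  0.14281543 -0.54103952]
 [-0.14300316 -0.03146938  0.9892218  -0.84775932]
 [ 0.          0.          0.          1.        ]] {'view', 'frame', 'camera_matrix', 'depth'}
{'time': 0.1, 'joint_pos': array([ 1.16730759e+00,  9.17867579e-02,  1.23174527e+00, -1.18966771e-05,
        1.81977975e+00, -5.67325876e-02]), 'dq': array([ 0.00063688, -0.00124625, -0.00419964, -0.0009027 , -0.00185585,
        0.00065965]), 'joint_torque': array([ 2.40078269e-03, -4.47858238e+01, -4.07567990e+01,  6.99085090e-02,
        2.83843180e-02, -5.75602576e-05]), 'ee_pos': array([0.2038455 , 0.56407467, 0.24032941]), 'ee_rot': array([-1.90439766e-04,  1.72512131e-01,  9.85007018e-01, -8.38222323e-04]), 'ft_force': array([0.49445971, 0.78524657, 0.31728924]), 'moment': array([-0.01054804,  0.00529546, -0.0388795 ]), 'finger_force': 0.0, 'finger_gap': 0.08792646137792844}
```

View pics/top0.png

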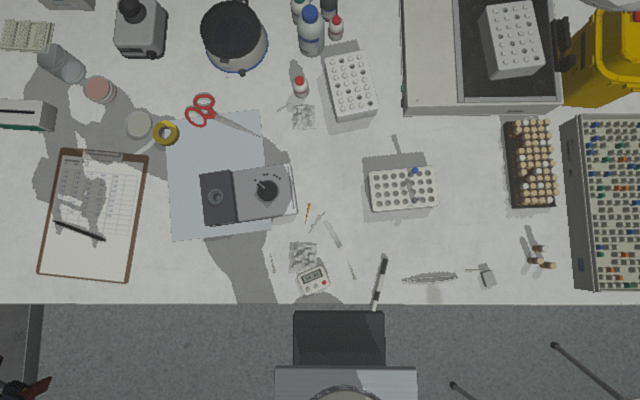

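View pics/side0.png

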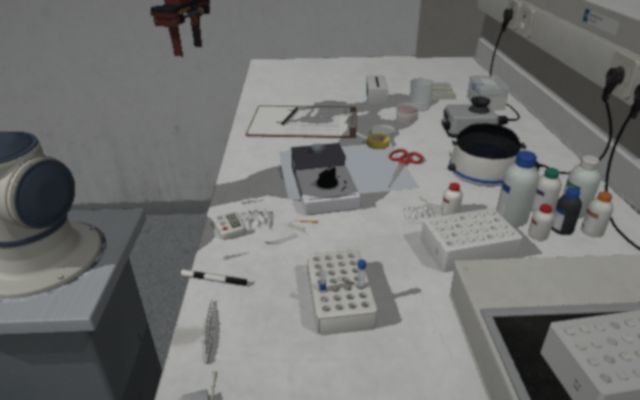

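The top view shows the reader at about (250,195) with its tower on the left and knob at (265,190). The rack is at (403,188) with a blue cap near (414,170). The side view shows blue at (362,267) and (323,285), so I'll zoom in to tell the two apart.

Run:
```python
import cv2,numpy as np,pickle
d=pickle.load(open('im0.pkl','rb'))
t=d['top']['frame'];s=d['side']['frame']
a=cv2.resize(t[155:235,190:310],(800,533),interpolation=cv2.INTER_CUBIC)
cv2.imwrite('pics/c1.png',a)
b=cv2.resize(t[130:220,360:445],(396,420),interpolation=cv2.INTER_CUBIC)
c=cv2.resize(s[240:335,300:390],(398,420),interpolation=cv2.INTER_CUBIC)
cv2.imwrite('pics/c2.png',np.hstack([b,c]))
```

```text
(no output)
```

View pics/c1.png

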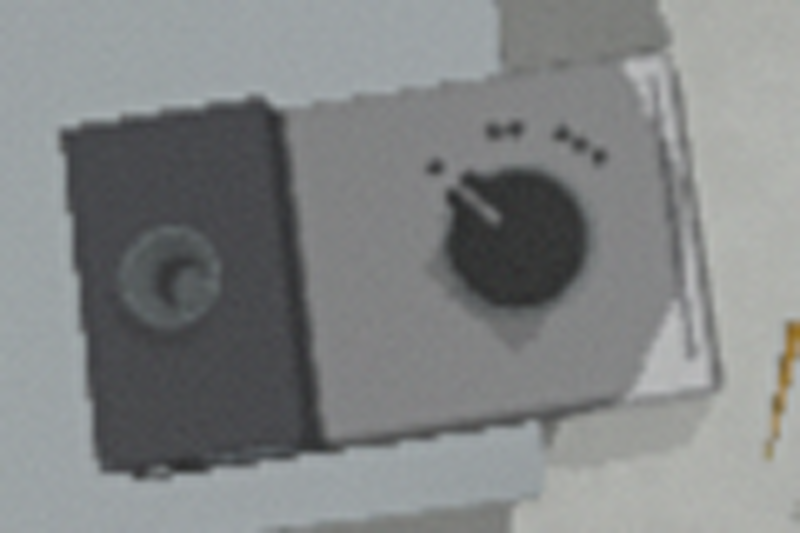

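View pics/c2.png

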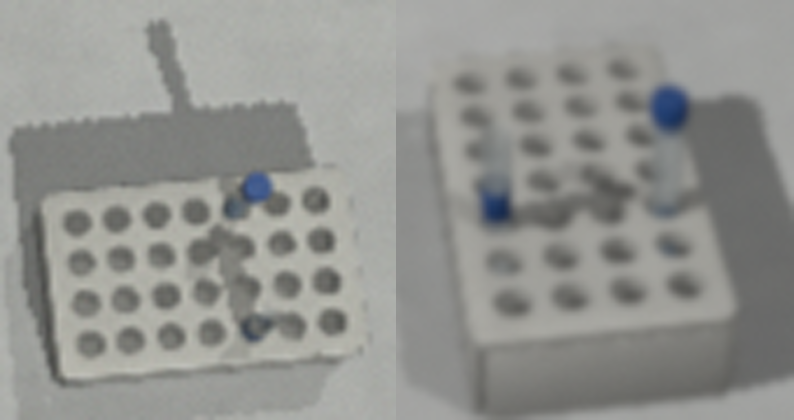

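The reader's tower is on the left with its funnel at crop (171,277). The bar points at one dot: dots at (435,167), (504,130) and (580,145), knob at (517,237). In the second crop the capped tube has its blue cap at (256,187) in the top view and (668,107) in the side view. The open tube only has blue liquid at its bottom.

```bash
cat > h.py <<'E'
import cv2,numpy as np
from scipy.spatial.transform import Rotation as R
def ray(im,uv):
    K,V=im['camera_matrix'],im['view']; p=np.linalg.inv(K)@[*uv,1.]
    d=V[:3,:3].T@(p*[1,-1,-1]); return -V[:3,:3].T@V[:3,3],d/np.linalg.norm(d)
def plane(im,uv,z):
    o,d=ray(im,uv); return o+d*(z-o[2])/d[2]
def proj(im,P):
    c=im['view'][:3,:3]@P+im['view'][:3,3]; q=im['camera_matrix']@(c*[1,-1,-1]); return q[:2]/q[2]
def tri(a,ua,b,ub):
    A=[];y=[]
    for im,u in((a,ua),(b,ub)):
        o,d=ray(im,u); M=np.eye(3)-np.outer(d,d); A.append(M); y.append(M@o)
    return np.linalg.lstsq(np.vstack(A),np.hstack(y),rcond=None)[0]
def dep(im,uv):
    u,v=map(int,np.round(uv)); z=np.median(im['depth'][v-1:v+2,u-1:u+2]); o,d=ray(im,uv)
    f=im['view'][2,:3]; return o+d*z/-(f@d)
def fit2(src,dst,w=None):  # rigid 2D
    src,dst=np.array(src),np.array(dst); a,b=src.mean(0),dst.mean(0)
    z=np.sum(((dst-b)@[1,1j])*np.conj((src-a)@[1,1j])); t=np.angle(z)
    M=np.array([[np.cos(t),-np.sin(t)],[np.sin(t),np.cos(t)]]); o=b-M@a
    return o,t,dst-(src@M.T+o)
def down(phi): # tool down, closing line (tool y) at world yaw phi
    c,s=np.cos(phi),np.sin(phi); y=np.array([c,s,0]);z=np.array([0,0,-1.]);x=np.cross(y,z)
    q=R.from_matrix(np.c_[x,y,z]).as_quat(); return np.r_[q[3],q[:3]]
E
python3 - <<'E'
from h import *;import pickle
d=pickle.load(open('im0.pkl','rb'));T,S=d['top'],d['side']
c1=lambda u,v:(190-.5+(u+.5)*.15,155-.5+(v+.5)*.15)
c,s=.04*np.cos(.7),.04*np.sin(.7)
src=[(c,-.045+s),(.04,-.045),(c,-.045-s),(0,.067),(.06,.105),(-.06,.105)]
px=[c1(435,167),c1(504.5,130),c1(580,145),c1(171,277),c1(62,130),c1(103,472)]
zs=[.037,.037,.037,.072,.06,.06]
dst=[plane(T,p,z)[:2] for p,z in zip(px,zs)]
o,t,r=fit2(src,dst);print('reader',o,t,'\n',r*1e3)
M=np.array([[np.cos(t),-np.sin(t)],[np.sin(t),np.cos(t)]])
for n,p,z in(('knob',(0,-.045),.045),('well',(0,.067),.072)):
    P=np.r_[o+M@p,z];print(n,P,'side px',proj(S,P),'disc top px',proj(T,P))
print('knobdisc',plane(T,c1(517,237),.045),'dep',dep(T,c1(560,200)),dep(T,c1(480,320)))
def blue(im,x0,y0,x1,y1):
    h=cv2.cvtColor(im['frame'],cv2.COLOR_BGR2HSV);m=cv2.inRange(h,(100,130,70),(130,255,255))
    k=np.zeros_like(m);k[y0:y1,x0:x1]=m[y0:y1,x0:x1];mm=cv2.moments(k,True);return (mm['m10']/mm['m00'],mm['m01']/mm['m00']),mm['m00']
bt=blue(T,405,160,425,180);bs=blue(S,352,255,372,277);print(bt,bs)
print('cap tri',tri(T,bt[0],S,bs[0]),'top@92',plane(T,bt[0],.09),'side@84',plane(S,bs[0],.085))
# rack
h=cv2.cvtColor(T['frame'],cv2.COLOR_BGR2GRAY);m=((h>150)*255).astype(np.uint8);k=np.zeros_like(m);k[160:215,362:445]=m[160:215,362:445]
# hole corners from crop c2 left (x/396*85+360,y/420*90+130)
f=lambda u,v:(360+u*85/396-.4,130+v*90/420-.4)
P=[plane(T,f(*q),.04)[:2] for q in((77,222),(316,200),(333,322),(91,344))]
print('holes',np.round(P,4),[np.degrees(np.arctan2(*(P[b]-P[a])[::-1])) for a,b in((1,0),(2,3),(2,1),(3,0))],np.linalg.norm(P[1]-P[0]),np.linalg.norm(P[3]-P[0]))
print('hole of cap tube', plane(T,f(236,208),.04))
E
```

```text
reader [0.54079251 0.21736059] 0.15392221643727208 
 [[-0.29853594  1.23044796]
 [-0.72667358  1.23863393]
 [-0.93023948  1.77011873]
 [ 0.5618995   1.31054144]
 [-0.49874192 -2.7268813 ]
 [ 1.89229142 -2.82286076]]
knob [0.54769169 0.17289261 0.045     ] side px [327.00647379 180.78551566] disc top px [267.62747265 190.1072097 ]
well [0.53052039 0.28356847 0.072     ] side px [316.99186845 146.80173398] disc top px [215.80332654 196.37191975]
knobdisc [0.5476604  0.17404267 0.045     ] dep [0.56021841 0.15932444 0.04579187] [0.52009534 0.18761793 0.03739022]
((414.6, 169.5), 10.0) ((361.5, 264.0), 38.0)
cap tri [ 0.58358232 -0.15218883  0.08649703] top@92 [ 0.58298674 -0.15141454  0.09      ] side@84 [ 0.58371791 -0.15047361  0.085     ]
holes [[ 0.5762 -0.0747]
 [ 0.586  -0.1912]
 [ 0.526  -0.1967]
 [ 0.5161 -0.0799]] [np.float64(94.80323626932422), np.float64(94.81344997248824), np.float64(5.26423554305169), np.float64(4.996476967148257)] 0.1169546473750594 0.0603214926906763
hole of cap tube [ 0.58242069 -0.15225266  0.04      ]
```

Run:
```python
from h import *;from bench import *
yaw=.154;k=np.array([.5472,.1741])
for phi in(yaw+.7+np.pi/2,yaw+.7-np.pi/2):
    q=inverse_kinematics([*k,.15],down(phi)); print(phi,q)
    if q is not None: best=phi if abs(q[5])<2.6 and abs(q[5]+1.4)<2.6 or abs(q[5]-1.4)<2.6 else None
ps=[p for p in(yaw+.7+np.pi/2,yaw+.7-np.pi/2) if (a:=inverse_kinematics([*k,.15],down(p))) is not None and (b:=inverse_kinematics([*k,.15],down(p-1.4))) is not None and abs(abs(a[5]-b[5])-1.4)<.1]
print(ps,[inverse_kinematics([*k,.15],down(p-1.4))[5] for p in ps])
phi=ps[0]
move_to([*k,.16],down(phi)); print(state()['time'])
import pickle
T=get_image('top');S=get_image('side');pickle.dump((T,S),open('im1.pkl','wb'))
move_l([*k,.067],.1)
cv2.imwrite('pics/s1.png',cv2.resize(get_image('side')['frame'][110:240,230:400],(785,600),interpolation=cv2.INTER_CUBIC))
s=state();print(s['time'],s['ee_pos'],s['ft_force'],s['joint_pos'])
```

```text
2.4247963267948967 [ 2.48793190e-01  2.28266663e-02  1.46283531e+00 -4.44089210e-16
  1.65593068e+00 -2.17600314e+00]
-0.7167963267948966 [ 2.48793190e-01  2.28266663e-02  1.46283531e+00 -4.44089210e-16
  1.65593068e+00  9.65589517e-01]
[2.4247963267948967, -0.7167963267948966] [np.float64(-0.7760031369793068), np.float64(2.365589516610486)]
2.0
3.2333 [0.54780322 0.17424947 0.06810645] [ 0.88088413 -0.1186822  -0.1066647 ] [ 2.48796559e-01  5.79823411e-02  1.57319182e+00 -1.69664960e-05
  1.50855701e+00 -2.17599309e+00]
```

View pics/s1.png

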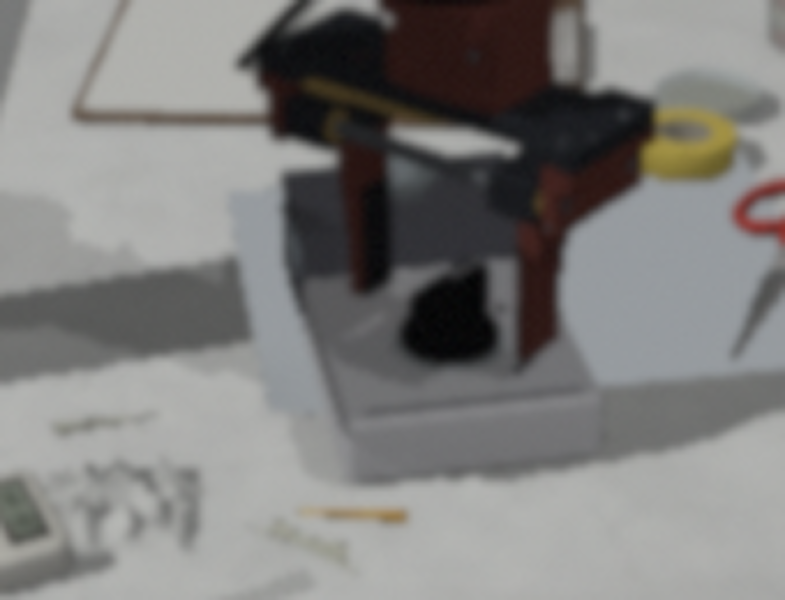

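The fingers stand either side of the grip bar at crop (365,250) and (540,290), with the knob between them at (450,310). I'll close and turn.

Run:
```python
from h import *;from bench import *
def show(n): s=state();print(n,round(s['time'],2),s['ee_pos'].round(4),s['ft_force'].round(1),s['moment'].round(2),round(s['finger_gap'],4),round(s['finger_force'],1),s['joint_pos'][5].round(3))
close();show('closed')
q=np.array(state()['joint_pos'])
for f in(.5,1.):
    p=q.copy();p[5]=-2.176+1.42*f;movej(p);show(f)
hold(.2);gripper_open();show('open')
move_l([*state()['ee_pos'][:2],.2],.15)
T=get_image('top');show('up')
move_to([.5,-.02,.25],down(np.pi/2+.09));show('away')
T=get_image('top');cv2.imwrite('pics/t2.png',cv2.resize(T['frame'][155:235,190:310],(600,400),interpolation=cv2.INTER_CUBIC))
```

```text
closed 4.36 [0.5471 0.1742 0.067 ] [-0.8  0.9 -0.4] [0.09 0.15 0.04] 0.0137 30.0 -2.176
0.5 5.08 [0.5472 0.1739 0.067 ] [ 0.8 -1.2  0.3] [-0.25 -0.11  0.03] 0.0141 30.0 -1.468
1.0 5.79 [0.5472 0.1735 0.067 ] [ 0.3 -3.6 -0.4] [-0.79 -0.06 -0.01] 0.0137 30.0 -0.759
open 7.2 [0.5471 0.1742 0.067 ] [ 0.5  0.2 -0.2] [-0.02 -0.04  0.02] 0.0879 0.0 -0.756
up 8.28 [0.5466 0.174  0.1983] [ 0.7 -0.6  0.5] [-0.03 -0.03  0.  ] 0.0876 0.0 -0.756
away 9.24 [ 0.5    -0.0196  0.2493] [-0.6  0.1 -0.1] [ 0.06 -0.04 -0.04] 0.088 0.0 -1.767
```

View pics/t2.png

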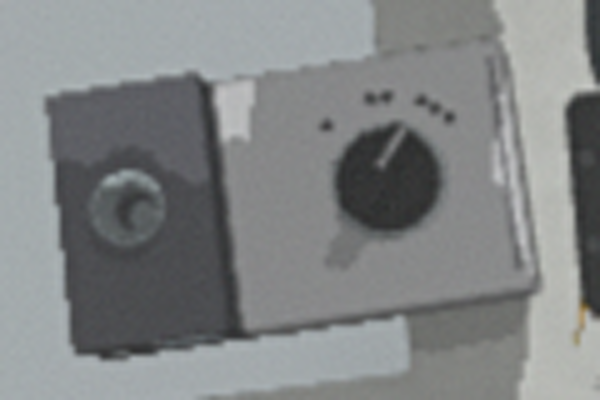

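The knob's white line now points at the three dots: it runs from (380,165) to (405,125), and the dots are around (435,108). Next I'll grip the tube by its cap.

Run:
```python
from h import *;from bench import *
def show(n): s=state();print(n,round(s['time'],2),s['ee_pos'].round(4),s['ft_force'].round(1),s['moment'].round(2),round(s['finger_gap'],4),round(s['finger_force'],1))
o=down(np.pi/2+.09);p=[.5833,-.152]
move_to([*p,.19],o);move_l([*p,.084],.1);show('at')
close();show('closed')
move_l([*p,.25],.1);show('up')
move_to([.5311,.2849,.25],o);show('over')
import pickle
T=get_image('top');S=get_image('side');pickle.dump((T,S),open('im3.pkl','wb'))
print(proj(S,np.array([.5311,.2849,.17])),proj(S,np.array([.5311,.2849,.25])))
cv2.imwrite('pics/s3.png',cv2.resize(S['frame'][20:220,220:400],(540,600),interpolation=cv2.INTER_CUBIC))
```

```text
at 11.21 [ 0.5838 -0.1522  0.0851] [-0.1  0.8  0.4] [ 0.04 -0.02  0.05] 0.0878 0.0
closed 12.35 [ 0.5833 -0.152   0.084 ] [-0.7  0.3  0.1] [ 0.03 -0.02  0.02] 0.0132 30.0
up 14.16 [ 0.5831 -0.152   0.2492] [0.  0.4 0.3] [0.02 0.02 0.05] 0.013 30.0
over 15.78 [0.5316 0.2839 0.25  ] [ 0.2  0.5 -0.4] [ 0.04  0.05 -0.03] 0.0129 30.0
[316.52807757 106.66649996] [315.90967265  71.05265176]
```

View pics/s3.png

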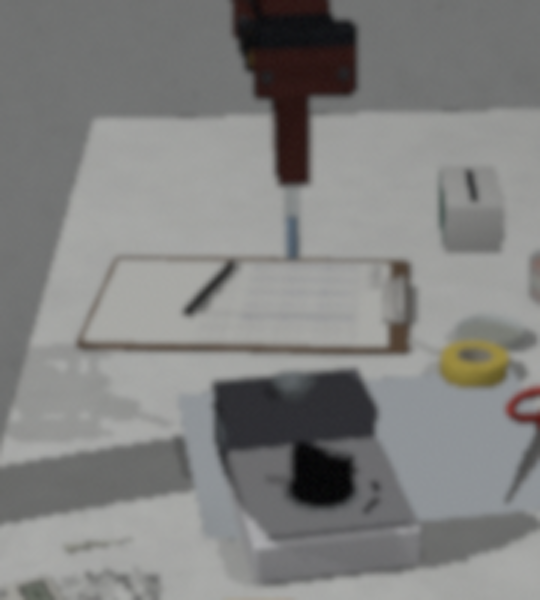

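The tube hangs upright with its bottom at crop (292,258), i.e. px (317,106), which matches the prediction above the funnel at (293,385). I'll insert it and press while watching the force.

Run:
```python
from h import *;from bench import *
def show(n): s=state();print(n,round(s['time'],2),s['ee_pos'].round(4),s['ft_force'].round(1),s['moment'].round(2),round(s['finger_gap'],4),round(s['finger_force'],1))
w=[.5311,.2849]
move_l([*w,.155],.12);hold(.2);show('mouth')
z=.155
f0=state()['ft_force'][2]
while z>.126:
    z-=.005;move_l([*w,z],.03);hold(.05)
    f=state()['ft_force']
    if np.linalg.norm(f)>8: break
show('in')
while z>.100:
    z-=.001;move_l([*w,z],.01);hold(.1)
    s=state();f=np.mean([state()['ft_force'][2]]);print(round(z,4),s['ee_pos'][2].round(4),s['ft_force'].round(1))
    if f-f0>15: break
hold(.3);show('end')
S=get_image('side');cv2.imwrite('pics/s4.png',cv2.resize(S['frame'][90:220,250:380],(600,600),interpolation=cv2.INTER_CUBIC))
```

```text
mouth 17.02 [0.5315 0.2851 0.1561] [ 0.7  0.6 -0.1] [-0.05  0.02  0.03] 0.013 30.0
in 19.22 [0.531  0.2849 0.1248] [-1.4 -1.8 -0. ] [ 0.05 -0.02  0.  ] 0.0126 30.0
0.124 0.1241 [0.2 0.2 0.2]
0.123 0.123 [-0.   0.1  0.6]
0.122 0.122 [0.7 0.5 0.5]
0.121 0.1217 [-0.1  0.1  3.7]
0.12 0.1202 [-0.5 -0.5  5.3]
0.119 0.1191 [0.1 0.1 5.3]
0.118 0.1181 [-0.2  0.3  5.8]
0.117 0.1172 [0.6 0.2 4.7]
0.116 0.1163 [ 0.6 -0.5  5.7]
0.115 0.1154 [-1.4 -0.1  6. ]
0.114 0.1146 [-0.4  0.3  6. ]
0.113 0.1136 [-0.2 -0.5  7.1]
0.112 0.1127 [-0.8 -0.9  6.6]
0.111 0.1118 [-0.6 -0.7  6.9]
0.11 0.1109 [-0.6 -0.1  7.6]
0.109 0.11 [-0.5 -0.4  7.2]
0.108 0.1091 [-0.5 -0.4  8.1]
0.107 0.1082 [-0.7 -1.6  8.2]
0.106 0.1073 [-0.4 -0.5  8.4]
0.105 0.1069 [-0.4 -0.5 10.8]
0.104 0.1068 [-0.7 -0.4 13.4]
0.103 0.1067 [-1.5 -0.9 16.1]
end 27.22 [0.5325 0.2854 0.1067] [-0.8 -0.3 15.6] [-0.21  0.26 -0.01] 0.0132 30.0
```

View pics/s4.png

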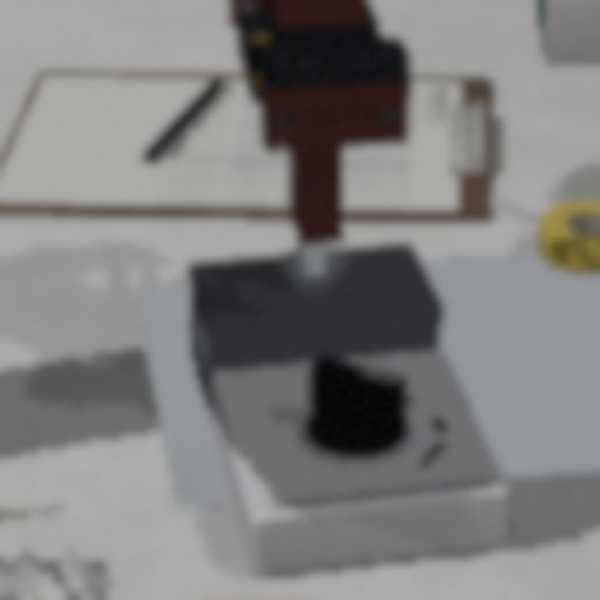

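The tube is seated in the funnel at crop (315,260). The spring took up about 15 mm of travel (TCP 0.122 to 0.107), then the force rose stiffly to 16 N, so the plunger is on its stop.

Run:
```python
from bench import *
print(job_done())
```

```text
the job is handed in; nothing more can be done
None
```

I handed the job in at about 27 s: the selector is on three dots, and the gripper still holds the capped tube down in the well with the plunger on its stop (about 16 N). The open tube was not touched; the hand-in gave no verdict.

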